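# First-in-first-out: restock a lane of oil filters in a garage

### The job

Restock the lane of tall oil filters on the bench rack, first in, first out. Slide the two old tall filters forward in their lane, without lifting them out, in the order in which they stand, until the first is up against the front lip (the end nearest the robot) and the second is up against the first; then take the new tall filter from the bench and set it down upright in the same lane, behind them. Do not drop it in or knock any tall filter over, and leave the squat filters, the filter wrench and the oil bottle where they are.

Things in the scene. Friction and masses are not known exactly. Their poses are not given: they have to be found in the camera images.
- lane_tall: The lane to restock, holding the two old tall filters: a sheet-steel tray, open on top, inside 260 mm long (x) and 72 mm wide (y), 3 mm thick. Origin: centre of its underside; +x runs to its rear, away from the robot, z up. Floor's top at z = 3 mm. Side walls and front lip rise to z = 31 mm, the rear lip to 13 mm. Inner faces: front lip x = -130, rear lip x = +130 mm.
- rack: Grey two-tier steel rack standing on the bench, 300 mm deep (x), 340 mm wide (y); origin: centre of its underside. Its deck, 100 mm above the bench, carries three lane trays side by side, 105 mm apart and parallel to its x axis: the lane with two tall filters, a lane with two squat filters and an empty one, in any order. Fixed.
- old_front_center (a point): Old tall oil filter, the one nearer the front of the lane. White steel canister, 64 mm across, 80 mm tall, about 0.3 kg, upright on its flat end; its top 16 mm are fluted and narrow to 59 mm. The point is its centre, 40 mm above its foot; z points up. It starts 25 to 55 mm short of the front lip.
- old_rear_center (a point): Old tall oil filter, the one at the rear of the lane. White steel canister, 64 mm across, 80 mm tall, about 0.3 kg, upright on its flat end; its top 16 mm are fluted and narrow to 59 mm. The point is its centre, 40 mm above its foot; z points up. At the start 38 to 56 mm of lane are free behind it: room for shut fingers, too little for another filter. It slides well when pushed low down; pushed above about half its height it may tip.
- new_center (a point): The new tall oil filter, alike in shape to the old ones, alone on the bench to one side of the rack. White steel canister, 64 mm across, 80 mm tall, about 0.3 kg, upright on its flat end; its top 16 mm are fluted and narrow to 59 mm. The point is its centre, 40 mm above its foot; z points up.
- lane_squat: The squat filters' lane: a tray just like lane_tall; not to be used.
- lane_empty: An empty lane for another type: a tray just like lane_tall; not to be used.
- squat_1_center (a point): A squat white oil filter, 68 mm across and only 52 mm tall, pulled up to the front of its own lane. The point is its centre, 26 mm above its foot. Not to be disturbed.
- squat_2_center (a point): A squat white oil filter, 68 mm across and only 52 mm tall, behind squat_1 in the same lane. The point is its centre, 26 mm above its foot. Not to be disturbed.
- wrench: Band-type filter wrench lying on the bench to the other side of the rack: a steel band loop 82 mm across and 18 mm high with a rubber-gripped handle, 240 mm long in all. Its x axis runs along the handle to the loop; origin on its underside 60 mm from the loop's centre, towards the handle. Not to be disturbed.
- oil_bottle: Grey plastic oil bottle with a black cap, 60 x 90 mm and 210 mm tall, standing on the bench beyond the wrench or the new filter. Origin: centre of its underside. Not to be disturbed.
Not all that is in view belongs to the job. What is shaped like the part that bears new_center but blue is not meant. Leave any red look-alike of the part that bears old_front_center alone.

How it is judged:
On the way:
1. both old filters stand pulled forward: the first within 12 mm of the front lip, the second close behind it (x of old_front_center in the frame of lane_tall between -0.105 and -0.086 m and y of old_front_center in the frame of lane_tall between -0.012 and 0.012 m and z of old_front_center in the frame of lane_tall between 0.037 and 0.049 m and angle between each of old_front_center, old_rear_center's own z axis and vertical below 0.1 rad and x of old_rear_center in the frame of lane_tall between -0.045 and -0.012 m and y of old_rear_center in the frame of lane_tall between -0.012 and 0.012 m and z of old_rear_center in the frame of lane_tall between 0.037 and 0.049 m and horizontal distance between old_front_center and old_rear_center below 0.076 m), for 0.2 s.
At the end, for the whole second after the job is handed in: In the tall filters' lane, all upright (within 0.1 rad), on the lane's floor and at rest: the old front filter with at most 12 mm between it and the front lip, the old rear filter at most 12 mm behind it, and the new filter anywhere behind both inside the lane (all of step 1 and x of new_center in the frame of lane_tall between 0.02 and 0.106 m and y of new_center in the frame of lane_tall between -0.012 and 0.012 m and z of new_center in the frame of lane_tall between 0.037 and 0.049 m and angle between new_center's own z axis and vertical below 0.1 rad and linear speed of each of old_front, old_rear, new below 0.02 m/s); the robot touches nothing.
It fails at once if an old filter is lifted out of its lane instead of slid along it (foot more than 35 mm above the lane's floor) (z of any of old_front_center, old_rear_center in the frame of lane_tall above 0.078 m).
It fails at once if a squat filter is pushed out of place (more than 20 mm) (distance of any of squat_1_center, squat_2_center from where it was at the start of the episode above 0.02 m).
It fails at once if the filter wrench or the oil bottle is disturbed (more than 25 mm) (distance of any of wrench, oil_bottle from where it was at the start of the episode above 0.025 m).
It fails at once if an old or new filter is knocked over (angle between any of old_front_center, old_rear_center, new_center's own z axis and vertical above 0.7 rad).
It fails at once if the new filter is dropped into the lane instead of being set down (moves at over 0.6 m/s between the lane's walls: a fall of about 20 mm) (x of new_center in the frame of lane_tall between -0.13 and 0.13 m and y of new_center in the frame of lane_tall between -0.036 and 0.036 m and z of new_center in the frame of lane_tall below 0.073 m and linear speed of new above 0.6 m/s).
It also fails if it takes over 54 s, if anything falls off the work surface, if the arm or the gripper's body presses on something with over 40 N, if the wrist force passes 120 N, or if a joint passes its speed limit or range.

### The arm

A 6-joint arm with a two-finger parallel gripper is mounted at the origin on the work surface. World frame = base frame: x ahead of the robot, y to its left, z up, the work surface at z = 0. Lengths are in m, angles in rad, forces in N, time in s.
With the tool pointing down it reaches from about 0.35 to 0.775 m from the base axis. Payload 5.5 kg.
Tool frame: the origin (TCP) lies on the centre line of the jaws, within the pads' length; the fingertips stand 8 mm ahead of it and the grasp point (between the pads) lies 11 mm behind it; z points along the fingers, y is the direction in which the jaws open and shut (so a half turn about z gives the same grasp; the last joint's range is limited). The gripper opens to 85 mm and grips with 20 to 120 N. Pads are 22 mm wide; open, the fingers measure 114 mm over their backs; the gripper's body (76 mm by 85 mm) begins 54 mm behind the grasp point. The pads swing forward as they close: fully open they stand 13 mm farther back than shut.
Start: joints at [1.158, 0.313, 0.046, 1.304, 0, 1.431], TCP at [0.155, 0.554, 0.211] pointing down, gripper open.
Joint ranges: [-2.76, 2.76], [-0.86, 1.69], [-1.03, 1.26], [-2.2, 2.34], [-1.47, 1.5], [-3.14, 3.14]. Speed limits (rad/s): [2.57, 2.57, 3.14, 3.14, 3.14, 3.14].

### API

Orientations are given as a unit quaternion [w, x, y, z].
In Python, from workcell import env gives the robot as it stands. The module is installed in compiled form; this text tells all that it offers.
- The arm moves only by the tool play_rows, never from a script. Its argument "steps" is a list of rows, each an object with "claw": the closure in counts, from 0 (fully open) to 255 (shut); "dp": the shift along the tool's x, y, z in m, a list of three; "angular": the turn, a rotation vector about the tool's x, y, z in degrees, a list of three. In form: [{"claw": claw, "dp": [dx, dy, dz], "angular": [wx, wy, wz]}, ...]. A call has exactly 8 rows; each row shifts and turns the commanded pose from where the row before left it, along the tool's axes as they then stand; what a row does not reach is not made up. A row lasts 1/12 s, in which the tool goes at most 41.7 mm and 7.16 degrees, less where a joint would pass 70% of its speed; a pose out of reach is approached as far as the arm can. A call is refused whole if a number of a shift passes 0.0417 or a number of a turn 7.16, either way. A call with a gripper value outside its range is refused whole. The fingers move at their own pace and stop on an object; "force" is the grip in N (left out, the last holds). Time passes only in rows, so rows that do not move let the fingers close, or fill a call up. It gives the time, the measured TCP pose, the force and the opening at its end, in the units of the state.
- env.get_state(): the state, without advancing time (a new reading comes with each control period).
- env.read_camera(name): name is "side" or "top" or "wrist"; returns (picture, depth): 400x640x3 uint8, red, green, blue; 400x640 float32, m along the optical axis (not along the pixel's ray), 0 where there is no reading.
- env.calibration(name): a dict with "fx", "fy", "cx", "cy" (pixels), "world_from_camera" (4x4, takes a point from camera to world coordinates); the wrist camera has in their place "hand_eye" (4x4, takes a point from camera to tool coordinates, whose origin is the TCP and whose axes are the flange's). Camera axes: x right, y down, z forward; pixel columns grow to the right and rows downward; lengths in m; the calibration is good to about 2 mm. A picture is of the moment at which its call begins: read the wrist's pose just before it. calibration takes no time and is no camera call.
- env.hand_in(): hands the job in, once; it reports no verdict.
The state is a dict: "clock": time; "joint_pos": joint angles; "qvel": joint speeds; "tau": joint torques, N m; "tcp_pos": TCP position; "orientation": TCP orientation; "wrist_force": force on the tool from outside, world axes, zero at the start; "ft_torque": the same for the moment, N m; "finger_gap": finger opening in m.
Only numpy, scipy, OpenCV 4.12 (cv2) and the standard library are available. Lean on these libraries where they do the work, as an engineer would, in place of code of your own. Each camera call takes 0.05 s, during which the arm holds its last target. There are 200 camera calls.

## Working session

There is one attempt and no reset: what is moved stays moved. The work goes in short steps, Python scripts to look and compute and a tool call to move; the robot and the scene stay as the last step left them, time stands still between calls to the robot, and variables do not carry over. Pictures are saved under pics/ and viewed, about 8 in all and at most 12, crops included, and the job is handed in when it is done.

Besides the shell and the picture viewer there is one more tool, called after "Request:" by a JSON object that holds its "method" and its "body", one argument or row to a line. play_rows: Moves the arm, as the interface text tells. Its arguments: {"type":"object","properties":{"steps":{"type":"array","items":{"type":"object","properties":{"claw":{"type":"number"},"dp":{"type":"array","items":{"type":"number"}},"angular":{"type":"array","items":{"type":"number"}}}}},"force":{"type":"number"}},"required":["steps"]}

```bash
mkdir -p pics
cat > h.py <<'E'
import numpy as np, cv2
from workcell import env
def grab(n):
    p,d=env.read_camera(n); c=env.calibration(n); return p,d,c
def pts(d,c,T=None):
    v,u=np.mgrid[:d.shape[0],:d.shape[1]]
    P=np.stack([(u-c["cx"])/c["fx"]*d,(v-c["cy"])/c["fy"]*d,d,np.ones_like(d)],-1)
    W=P@np.array(c["world_from_camera"] if T is None else T).T
    W=W[...,:3]; W[d==0]=np.nan; return W
def save(p,n): cv2.imwrite("pics/"+n,p[...,::-1])
E
python3 - <<'E'
from h import *
s=env.get_state(); print(s)
for n in("top","side"):
    p,d,c=grab(n); save(p,n+".png"); np.savez(n,p=p,d=d); print(n,{k:np.round(v,3).tolist() if k!='x' else 0 for k,v in c.items()})
E
```

```text
{'clock': 0.0, 'joint_pos': array([1.15842816e+00, 3.13972763e-01, 4.49673731e-02, 1.30357148e+00,
       2.81648185e-05, 1.43121161e+00]), 'qvel': array([ 4.98432123e-04, -7.14430273e-04, -7.59494032e-06, -5.21735636e-05,
        9.99836868e-04,  2.12371346e-04]), 'tau': array([-9.15219571e-04, -4.80631292e+01,  2.98532206e+01,  1.96724053e-02,
       -5.65619496e-05, -2.11793186e-06]), 'tcp_pos': array([0.1546864 , 0.55324285, 0.21001986]), 'orientation': array([-2.56136972e-04,  1.35969202e-01,  9.90712664e-01, -8.52747530e-04]), 'wrist_force': array([0.38513518, 0.26376753, 0.51463172]), 'ft_torque': array([-0.00967277,  0.00304964, -0.0230679 ]), 'finger_gap': 0.0855468043369542}
top {'fx': 435.955, 'fy': 435.955, 'cx': 326.454, 'cy': 193.996, 'world_from_camera': [[-0.012, -0.991, 0.13, 0.433], [-1.0, 0.009, -0.029, 0.012], [0.027, -0.131, -0.991, 1.111], [0.0, 0.0, 0.0, 1.0]]}
side {'fx': 380.618, 'fy': 380.618, 'cx': 316.173, 'cy': 197.383, 'world_from_camera': [[-0.764, -0.51, 0.396, 0.177], [-0.646, 0.608, -0.462, 0.449], [-0.004, -0.609, -0.793, 0.838], [0.0, 0.0, 0.0, 1.0]]}
```

View pics/top.png

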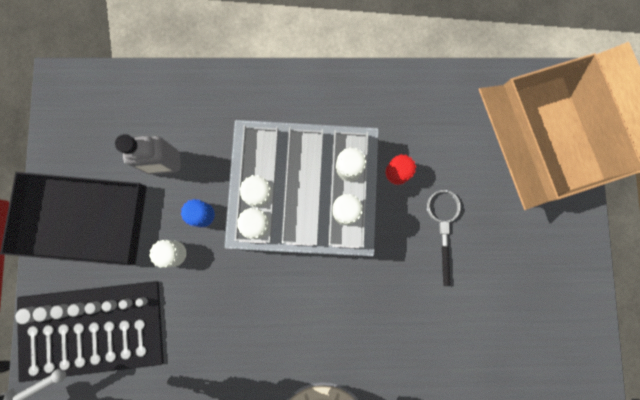

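View pics/side.png

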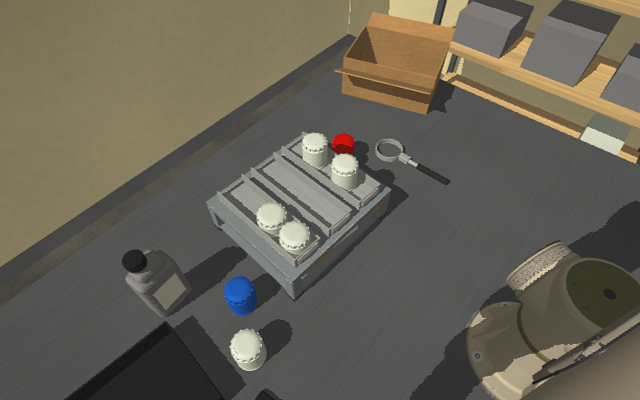

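Top view: x is up and y is to the left. White candidates:
- (350,163) and (348,210): right lane, the tall pair.
- (255,190) and (252,224): left lane, the squat pair.
- (167,253): alone on the bench, so the new filter.

The look-alikes are blue at (197,213) and red at (401,169). I'll measure each one and check its height.

```bash
cat > m.py <<'E'
from h import *
z=np.load("top.npz"); p,d=z["p"],z["d"]; c=env.calibration("top"); W=pts(d,c)
hsv=cv2.cvtColor(p,cv2.COLOR_RGB2HSV)
for n,(u,v) in dict(rear=(350,163),front=(348,210),sq2=(255,190),sq1=(252,224),new=(167,253),blue=(197,213),red=(401,169)).items():
    w=W[v-22:v+23,u-22:u+23].reshape(-1,3); q=hsv[v-22:v+23,u-22:u+23].reshape(-1,3)
    zt=np.nanmedian(W[v-3:v+4,u-3:u+4,2]); m=np.abs(w[:,2]-zt)<.006
    (x,y),r=cv2.minEnclosingCircle(w[m][:,:2].astype(np.float32))
    print(n,"top z %.3f"%zt,"circ %.4f %.4f r %.4f"%(x,y,r),"mean",np.round(w[m].mean(0),4),m.sum())
# rack frame/walls: points in z band
for zl,zh,nm in((.085,.1,"deck"),(.1,.111,"floor"),(.122,.14,"walls")):
    m=(W[...,2]>zl)&(W[...,2]<zh)&(W[...,0]>.3)&(np.abs(W[...,1])<.25)
    m=cv2.morphologyEx(m.astype(np.uint8),cv2.MORPH_OPEN,np.ones((2,2)))>0
    w=W[m][:,:2]; print(nm,m.sum(),cv2.minAreaRect((w*1000).astype(np.float32)))
E
python3 m.py
python3 - <<'E'
import cv2
p=cv2.imread("pics/top.png"); a=cv2.resize(p[110:270,140:420],None,fx=2.8,fy=2.8,interpolation=2); cv2.imwrite("pics/crop1.png",a)
E
```

```text
rear top z 0.183 circ 0.6284 -0.0696 r 0.0311 mean [ 0.6279 -0.0698  0.1819] 557
front top z 0.183 circ 0.5257 -0.0601 r 0.0312 mean [ 0.5252 -0.06    0.1818] 578
sq2 top z 0.155 circ 0.5597 0.1463 r 0.0441 mean [0.5662 0.1442 0.1536] 685
sq1 top z 0.155 circ 0.5050 0.1451 r 0.0400 mean [0.499  0.1482 0.1537] 658
new top z 0.079 circ 0.4331 0.3658 r 0.0312 mean [0.4338 0.3648 0.0783] 519
blue top z 0.079 circ 0.5301 0.2970 r 0.0313 mean [0.5299 0.2966 0.0783] 492
red top z 0.081 circ 0.6350 -0.2041 r 0.0310 mean [ 0.6345 -0.2035  0.0792] 438
deck 1554 ((585.4129028320312, 29.334365844726562), (354.6090087890625, 308.0755615234375), 86.55229949951172)
floor 7334 ((581.3538818359375, 26.621795654296875), (349.7904052734375, 300.99468994140625), 86.30191040039062)
walls 1118 ((585.5057983398438, 36.61529541015625), (295.8781433105469, 274.6434020996094), 86.36426544189453)
```

View pics/crop1.png

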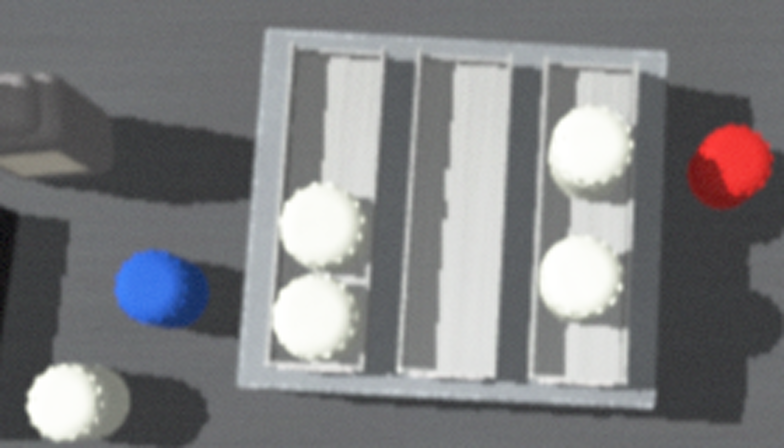

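Heights confirm the choice: the right-lane pair top out at 0.183 (tall), the left pair at 0.155 (squat), and the new white one at 0.079 on the bench. The crop shows it white at (65,400), clear of the blue one at (160,290). Next I'll refine the lane frame and check the clutter near the new filter.

Run:
```python
from h import *
z=np.load("top.npz"); d=z["d"]; W=pts(d,env.calibration("top"))
q=W[(W[...,2]>.085)&(W[...,2]<.14)&(W[...,0]>.38)&(W[...,0]<.78)&(W[...,1]>-.2)&(W[...,1]<.25)]
for yaw in (-3.0,-3.4,-3.8,-4.2):
    a=np.radians(yaw); R=np.array([[np.cos(a),np.sin(a)],[-np.sin(a),np.cos(a)]])
    r=q[:,:2]@R.T; w=r[q[:,2]>.122]
    h,_=np.histogram(w[:,1],np.arange(-.2,.25,.003)); hx,_=np.histogram(r[:,0],np.arange(.35,.8,.003)); print(yaw,(h**2).sum(),(hx**2).sum())
a=np.radians(-3.6); R=np.array([[np.cos(a),np.sin(a)],[-np.sin(a),np.cos(a)]])
r=q[:,:2]@R.T; w=r[q[:,2]>.124]
h,e=np.histogram(w[:,1],np.arange(-.2,.25,.004)); print([(round(float(x),3),int(n)) for x,n in zip(e,h) if n>15])
print("rack ext",np.percentile(r,[.5,99.5],axis=0))
l=w[(w[:,1]<-.03)]; hx,e=np.histogram(l[:,0],np.arange(.4,.8,.004)); print([(round(float(x),3),int(n)) for x,n in zip(e,hx) if n>0])
for n,(x,y) in dict(rear=(.6284,-.0698),front=(.5256,-.0601)).items(): print(n,R@[x,y])
# clutter near new
for x0,x1,y0,y1 in ((.3,.56,.40,.5),(.56,.75,.30,.5)):
    m=(W[...,0]>x0)&(W[...,0]<x1)&(W[...,1]>y0)&(W[...,1]<y1)&(W[...,2]>.015)
    print(W[m].min(0) if m.any() else 0, W[m].max(0) if m.any() else 0)
```

```text
-3.0 121463 2553445
-3.4 155541 2563019
-3.8 120585 2561083
-4.2 124359 2553503
[(-0.072, 27), (-0.068, 159), (0.004, 78), (0.008, 88), (0.036, 153), (0.108, 59), (0.112, 124), (0.14, 170), (0.144, 41), (0.148, 30), (0.152, 18), (0.216, 205)]
rack ext [[ 0.43134667 -0.09455436]
 [ 0.73174661  0.24525481]]
[(0.444, 8), (0.448, 25), (0.452, 4), (0.456, 4), (0.46, 2), (0.464, 4), (0.468, 4), (0.472, 4), (0.476, 2), (0.48, 2), (0.484, 2), (0.488, 2), (0.492, 2), (0.496, 2), (0.5, 4), (0.504, 4), (0.508, 4), (0.512, 2), (0.516, 4), (0.52, 4), (0.524, 4), (0.528, 3), (0.532, 3), (0.536, 2), (0.54, 2), (0.544, 2), (0.548, 1), (0.552, 2), (0.556, 4), (0.56, 3), (0.564, 3), (0.568, 4), (0.572, 4), (0.576, 2), (0.58, 4), (0.584, 3), (0.588, 3), (0.592, 3), (0.596, 1), (0.6, 10), (0.604, 2), (0.608, 4), (0.612, 3), (0.616, 4), (0.62, 3), (0.624, 3), (0.628, 4), (0.632, 1), (0.636, 2), (0.64, 2), (0.644, 2), (0.648, 2), (0.652, 3), (0.656, 2), (0.66, 1), (0.664, 2), (0.668, 2), (0.672, 3), (0.676, 2), (0.68, 4), (0.684, 4), (0.688, 3), (0.692, 3), (0.696, 3), (0.7, 3), (0.704, 4), (0.708, 2), (0.712, 2)]
rear [ 0.63154277 -0.0302047 ]
front [ 0.52833656 -0.02697871]
[0.3018114  0.40202186 0.01506198] [0.55972132 0.49996226 0.05427032]
[0.5602756  0.30439086 0.01510116] [0.69635304 0.4994095  0.21386938]
```

Request:
{"method": "play_rows", "body": {
  "force": 60,
  "steps": [
    {"claw":255,"dp":[0,0,-0.025],"angular":[0,0,-6]},
    {"claw":255,"dp":[0,0,-0.025],"angular":[0,0,-6]},
    {"claw":255,"dp":[-0.0237,-0.0247,0],"angular":[0,0,0]},
    {"claw":255,"dp":[-0.0237,-0.0247,0],"angular":[0,0,0]},
    {"claw":255,"dp":[-0.0237,-0.0247,0],"angular":[0,0,0]},
    {"claw":255,"dp":[-0.0237,-0.0247,0],"angular":[0,0,0]},
    {"claw":255,"dp":[-0.0237,-0.0247,0],"angular":[0,0,0]},
    {"claw":255,"dp":[-0.0237,-0.0247,0],"angular":[0,0,0]}
  ]
}}

```text
clock: 0.77
tcp_pos: [0.2879, 0.3954, 0.2606]
orientation: [-0.0, 0.031, 1.0, -0.0]
wrist_force: [1.0, 0.5, -0.9]
finger_gap: -0.0002
```

Request:
{"method": "play_rows", "body": {
  "steps": [
    {"claw":255,"dp":[-0.0237,-0.0247,0],"angular":[0,0,0]},
    {"claw":255,"dp":[-0.0237,-0.0247,0],"angular":[0,0,0]},
    {"claw":255,"dp":[-0.0237,-0.0247,0],"angular":[0,0,0]},
    {"claw":255,"dp":[-0.0237,-0.0247,0],"angular":[0,0,0]},
    {"claw":255,"dp":[-0.0237,-0.0247,0],"angular":[0,0,0]},
    {"claw":255,"dp":[-0.0237,-0.0247,0],"angular":[0,0,0]},
    {"claw":255,"dp":[-0.0237,-0.0247,0],"angular":[0,0,0]},
    {"claw":255,"dp":[-0.0237,-0.0247,0],"angular":[0,0,0]}
  ]
}}

```text
clock: 1.43
tcp_pos: [0.4647, 0.1861, 0.2606]
orientation: [-0.0, 0.032, 0.999, 0.0]
wrist_force: [-0.1, 0.6, 0.6]
finger_gap: 0.0002
```

Request:
{"method": "play_rows", "body": {
  "steps": [
    {"claw":255,"dp":[-0.0237,-0.0247,0],"angular":[0,0,0]},
    {"claw":255,"dp":[-0.0237,-0.0247,0],"angular":[0,0,0]},
    {"claw":255,"dp":[-0.0237,-0.0247,0],"angular":[0,0,0]},
    {"claw":255,"dp":[-0.0237,-0.0247,0],"angular":[0,0,0]},
    {"claw":255,"dp":[-0.0237,-0.0247,0],"angular":[0,0,0]},
    {"claw":255,"dp":[-0.0237,-0.0247,0],"angular":[0,0,0]},
    {"claw":255,"dp":[-0.0237,-0.0247,0],"angular":[0,0,0]},
    {"claw":255,"dp":[-0.0237,-0.0247,0],"angular":[0,0,0]}
  ]
}}

```text
clock: 2.1
tcp_pos: [0.6415, -0.023, 0.2603]
orientation: [-0.0, 0.032, 0.999, 0.0]
wrist_force: [0.5, 0.6, 0.2]
finger_gap: -0.0002
```

Request:
{"method": "play_rows", "body": {
  "steps": [
    {"claw":255,"dp":[-0.0231,-0.0235,0],"angular":[0,0,0]},
    {"claw":255,"dp":[-0.0231,-0.0235,0],"angular":[0,0,0]},
    {"claw":255,"dp":[0,0,0],"angular":[0,5,0]},
    {"claw":255,"dp":[0,0,0],"angular":[0,5,0]},
    {"claw":255,"dp":[0,0,0],"angular":[0,0,0]},
    {"claw":255,"dp":[0,0,0],"angular":[0,0,0]},
    {"claw":255,"dp":[0,0,0],"angular":[0,0,0]},
    {"claw":255,"dp":[0,0,0],"angular":[0,0,0]}
  ]
}}

```text
clock: 2.77
tcp_pos: [0.6838, -0.0709, 0.2632]
orientation: [-0.078, 0.031, 0.996, 0.002]
wrist_force: [0.0, 1.2, -0.3]
finger_gap: -0.0003
```

Run:
```python
from h import *
s=env.get_state(); print(np.round(s["tcp_pos"],4),np.round(s["orientation"],4),np.round(s["joint_pos"],2))
p,d,c=grab("wrist"); save(p,"w1.png"); print(np.round(c["hand_eye"],3))
```

```text
[ 0.6838 -0.0709  0.2632] [-0.0782  0.0313  0.9964  0.0024] [-0.21  0.76  0.89  1.86 -0.02 -0.14]
[[-0.001 -0.953 -0.303  0.078]
 [ 1.    -0.001 -0.001 -0.   ]
 [ 0.    -0.303  0.953 -0.163]
 [ 0.     0.     0.     1.   ]]
```

View pics/w1.png

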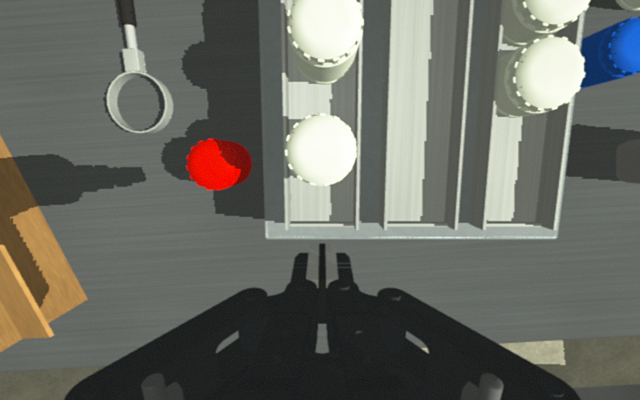

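The wrist view shows the rear filter at (321,149) between walls at columns 285 and 360. The rear lip is at row 232 and the shut fingers at (322,250), with the red one off to the left. I'll cross-check the filter's rear face and the lip from this depth before going down.

```bash
cat >> h.py <<'E'
from scipy.spatial.transform import Rotation as Ro
YAW=np.radians(-3.6); ORG=np.array([.581,-.0297])
RM=np.array([[np.cos(YAW),np.sin(YAW)],[-np.sin(YAW),np.cos(YAW)]])
def lane(xy): return np.asarray(xy)[...,:2]@RM.T-ORG
def wristpts():
    s=env.get_state(); p,d,c=grab("wrist"); q=s["orientation"]
    T=np.eye(4); T[:3,:3]=Ro.from_quat([q[1],q[2],q[3],q[0]]).as_matrix(); T[:3,3]=s["tcp_pos"]
    return p,d,pts(d,c,T@np.array(c["hand_eye"]))
E
python3 - <<'E'
from h import *
p,d,W=wristpts()
w=W[105:195,280:365].reshape(-1,3); m=(w[:,2]>.172)&(w[:,2]<.19)
(x,y),r=cv2.minEnclosingCircle(w[m][:,:2].astype(np.float32)); print("rear",np.nanmedian(w[m][:,2]),lane([x,y]),r)
for v in range(210,245,3): print(v,np.round(lane(W[v,320]),4),np.round(W[v,320,2],4))
s=env.get_state(); print("tcp lane",lane(s["tcp_pos"]))
E
```

```text
rear 0.18254610459954385 [4.89338037e-02 1.76271508e-05] 0.03147617727518082
210 [ 0.1157 -0.0005] 0.1023
213 [ 0.1189 -0.0005] 0.104
216 [ 0.1222 -0.0005] 0.105
219 [ 0.1259 -0.0005] 0.104
222 [ 0.1286 -0.0005] 0.1078
225 [ 0.131  -0.0005] 0.1128
228 [ 0.1374 -0.0006] 0.1007
231 [ 0.141  -0.0006] 0.1007
234 [ 0.1449 -0.0006] 0.0998
237 [ 0.148  -0.0006] 0.1015
240 [ 0.1809 -0.0014] 0.0008
243 [0.0989 0.0008] 0.2892
tcp lane [0.10570672 0.00190601]
```

Request:
{"method": "play_rows", "body": {
  "steps": [
    {"claw":255,"dp":[-0.0035,-0.002,0.0225],"angular":[0,0,0]},
    {"claw":255,"dp":[-0.0035,0,0.0225],"angular":[0,0,0]},
    {"claw":255,"dp":[-0.0035,0,0.0225],"angular":[0,0,0]},
    {"claw":255,"dp":[-0.0035,0,0.0225],"angular":[0,0,0]},
    {"claw":255,"dp":[-0.0035,0,0.0225],"angular":[0,0,0]},
    {"claw":255,"dp":[-0.0035,0,0.0225],"angular":[0,0,0]},
    {"claw":255,"dp":[0,0,0],"angular":[0,0,0]},
    {"claw":255,"dp":[0,0,0],"angular":[0,0,0]}
  ]
}}

```text
clock: 3.53
tcp_pos: [0.6822, -0.0729, 0.126]
orientation: [-0.08, 0.031, 0.996, 0.003]
wrist_force: [0.2, -0.6, 0.6]
finger_gap: 0.0003
```

Request:
{"method": "play_rows", "body": {
  "steps": [
    {"claw":255,"dp":[0.0059,0,0.0009],"angular":[0,0,0]},
    {"claw":255,"dp":[0.0059,0,0.0009],"angular":[0,0,0]},
    {"claw":255,"dp":[0.0059,0,0.0009],"angular":[0,0,0]},
    {"claw":255,"dp":[0.0059,0,0.0009],"angular":[0,0,0]},
    {"claw":255,"dp":[0.0059,0,0.0009],"angular":[0,0,0]},
    {"claw":255,"dp":[0.0059,0,0.0009],"angular":[0,0,0]},
    {"claw":255,"dp":[0.0059,0,0.0009],"angular":[0,0,0]},
    {"claw":255,"dp":[0.0059,0,0.0009],"angular":[0,0,0]}
  ]
}}

```text
clock: 4.2
tcp_pos: [0.636, -0.0705, 0.1255]
orientation: [-0.079, 0.032, 0.996, 0.003]
wrist_force: [2.8, -0.9, 1.8]
finger_gap: -0.0002
```

Request:
{"method": "play_rows", "body": {
  "steps": [
    {"claw":255,"dp":[0.004,0,0.0006],"angular":[0,0,0]},
    {"claw":255,"dp":[0.004,0,0.0006],"angular":[0,0,0]},
    {"claw":255,"dp":[0.004,0,0.0006],"angular":[0,0,0]},
    {"claw":255,"dp":[0.004,0,0.0006],"angular":[0,0,0]},
    {"claw":255,"dp":[0.004,0,0.0006],"angular":[0,0,0]},
    {"claw":255,"dp":[0.004,0,0.0006],"angular":[0,0,0]},
    {"claw":255,"dp":[0.004,0,0.0006],"angular":[0,0,0]},
    {"claw":255,"dp":[0,0,0],"angular":[0,0,0]}
  ]
}}

```text
clock: 4.87
tcp_pos: [0.6065, -0.0685, 0.1251]
orientation: [-0.081, 0.032, 0.996, 0.003]
wrist_force: [2.7, -0.2, 0.6]
finger_gap: 0.0
```

Run:
```python
from h import *
s=env.get_state(); print(lane(s["tcp_pos"]),s["tcp_pos"],s["wrist_force"])
p,d,c=grab("side"); save(p[100:300,200:420].repeat(3,0).repeat(3,1),"s2.png")
```

```text
[ 0.02863616 -0.00056147] [ 0.60653305 -0.06848113  0.12510549] [ 2.71920401 -0.16938799  0.55399042]
```

View pics/s2.png

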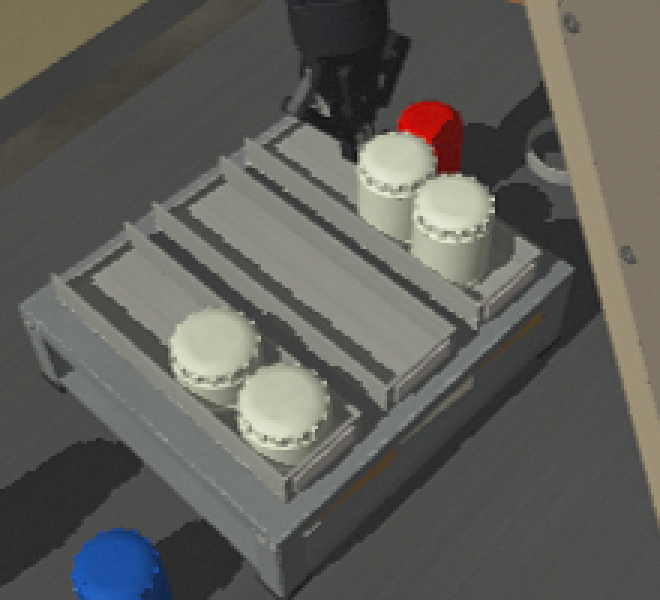

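Both old filters are upright and near contact at crop (398,180) and (453,230), still short of the front lip. About 18 mm remains.

Request:
{"method": "play_rows", "body": {
  "steps": [
    {"claw":255,"dp":[0.0025,0,0.0004],"angular":[0,0,0]},
    {"claw":255,"dp":[0.0025,0,0.0004],"angular":[0,0,0]},
    {"claw":255,"dp":[0.0025,0,0.0004],"angular":[0,0,0]},
    {"claw":255,"dp":[0.0025,0,0.0004],"angular":[0,0,0]},
    {"claw":255,"dp":[0.0025,0,0.0004],"angular":[0,0,0]},
    {"claw":255,"dp":[0.0025,0,0.0004],"angular":[0,0,0]},
    {"claw":255,"dp":[0.0015,0,0.0002],"angular":[0,0,0]},
    {"claw":255,"dp":[0,0,0],"angular":[0,0,0]}
  ]
}}

```text
clock: 5.58
tcp_pos: [0.5902, -0.0674, 0.1251]
orientation: [-0.081, 0.032, 0.996, 0.003]
wrist_force: [1.6, -0.4, 0.3]
finger_gap: -0.0003
```

Request:
{"method": "play_rows", "body": {
  "steps": [
    {"claw":255,"dp":[0.001,0,0.0002],"angular":[0,0,0]},
    {"claw":255,"dp":[0.001,0,0.0002],"angular":[0,0,0]},
    {"claw":255,"dp":[0.001,0,0.0001],"angular":[0,0,0]},
    {"claw":255,"dp":[0,0,0],"angular":[0,0,0]},
    {"claw":255,"dp":[0,0,0],"angular":[0,0,0]},
    {"claw":255,"dp":[0,0,0],"angular":[0,0,0]},
    {"claw":255,"dp":[0,0,0],"angular":[0,0,0]},
    {"claw":255,"dp":[0,0,0],"angular":[0,0,0]}
  ]
}}

```text
clock: 6.25
tcp_pos: [0.5878, -0.0673, 0.1252]
orientation: [-0.08, 0.032, 0.996, 0.003]
wrist_force: [1.6, -0.4, -1.2]
finger_gap: 0.0003
```

```bash
cat > f.py <<'E'
from h import *
# tops of white filters seen from the top camera, in lane frame
p,d,c=grab("top"); W=pts(d,c); L=np.concatenate([lane(W),W[...,2:]],-1)
m=(L[...,2]>.174)&(L[...,2]<.19)&(np.abs(L[...,0])<.15)&(np.abs(L[...,1])<.045)&(p.min(-1)>110)
n,lab=cv2.connectedComponents(m.astype(np.uint8))
for i in range(1,n):
    w=L[lab==i]
    if len(w)>80: print("top",len(w),np.round(w.min(0),4),np.round(w.max(0),4),np.round((w.min(0)+w.max(0))/2,4))
s=env.get_state(); print(lane(s["tcp_pos"]),s["wrist_force"],s["clock"])
save(cv2.resize(p[110:270,220:420],None,fx=3,fy=3),"t_%d.png"%(s["clock"]*10))
E
python3 f.py
```

```text
[ 0.00992128 -0.00056839] [ 1.73242454 -0.26637141 -1.0372909 ] 6.3
```

Request:
{"method": "play_rows", "body": {
  "steps": [
    {"claw":255,"dp":[0.001,0,0.0001],"angular":[0,0,0]},
    {"claw":255,"dp":[0.001,0,0.0001],"angular":[0,0,0]},
    {"claw":255,"dp":[0.001,0,0.0001],"angular":[0,0,0]},
    {"claw":255,"dp":[0,0,0],"angular":[0,0,0]},
    {"claw":255,"dp":[0,0,0],"angular":[0,0,0]},
    {"claw":255,"dp":[0,0,0],"angular":[0,0,0]},
    {"claw":255,"dp":[0,0,0],"angular":[0,0,0]},
    {"claw":255,"dp":[0,0,0],"angular":[0,0,0]}
  ]
}}

```text
clock: 6.97
tcp_pos: [0.5849, -0.0671, 0.1255]
orientation: [-0.08, 0.032, 0.996, 0.003]
wrist_force: [1.6, -0.2, -1.3]
finger_gap: 0.0003
```

Request:
{"method": "play_rows", "body": {
  "steps": [
    {"claw":255,"dp":[0.001,0,0.0002],"angular":[0,0,0]},
    {"claw":255,"dp":[0.001,0,0.0002],"angular":[0,0,0]},
    {"claw":255,"dp":[0.001,0,0.0002],"angular":[0,0,0]},
    {"claw":255,"dp":[0,0,0],"angular":[0,0,0]},
    {"claw":255,"dp":[0,0,0],"angular":[0,0,0]},
    {"claw":255,"dp":[0,0,0],"angular":[0,0,0]},
    {"claw":255,"dp":[0,0,0],"angular":[0,0,0]},
    {"claw":255,"dp":[0,0,0],"angular":[0,0,0]}
  ]
}}

```text
clock: 7.63
tcp_pos: [0.582, -0.067, 0.1254]
orientation: [-0.08, 0.032, 0.996, 0.003]
wrist_force: [1.6, -0.1, -0.5]
finger_gap: -0.0003
```

Run:
```python
from h import *
p,d,c=grab("side"); W=pts(d,c); L=np.concatenate([lane(W),W[...,2:]],-1)
m=(L[...,2]>.174)&(L[...,2]<.19)&(np.abs(L[...,0])<.15)&(np.abs(L[...,1])<.045)&(p.min(-1)>110)
w=L[m]; h,e=np.histogram(w[:,0],np.arange(-.14,.08,.008)); print(list(zip(np.round(e,3).tolist(),h.tolist()))); print(w.min(0),w.max(0))
v,u=np.nonzero(m); print(u.min(),u.max(),v.min(),v.max())
```

```text
[(-0.14, 0), (-0.132, 38), (-0.124, 64), (-0.116, 71), (-0.108, 69), (-0.1, 68), (-0.092, 58), (-0.084, 37), (-0.076, 14), (-0.068, 34), (-0.06, 57), (-0.052, 65), (-0.044, 64), (-0.036, 61), (-0.028, 50), (-0.02, 33), (-0.012, 7), (-0.004, 0), (0.004, 0), (0.012, 0), (0.02, 0), (0.028, 0), (0.036, 0), (0.044, 0), (0.052, 0), (0.06, 0), (0.068, 0)]
[-0.13118699 -0.02926263  0.17406228] [-0.00824956  0.03693686  0.18596422]
327 372 149 184
```

Run:
```python
from h import *
p,d,W=wristpts(); save(p,"w2.png"); L=np.concatenate([lane(W),W[...,2:]],-1)
np.save("w2.npy",L)
m=(L[...,2]>.174)&(L[...,2]<.19)&(p.min(-1)>110)
w=L[m]; print(len(w),w.min(0),w.max(0))
```

```text
29766 [-0.10534858 -0.0309354   0.17401035] [0.02113834 0.03645351 0.18986462]
```

View pics/w2.png

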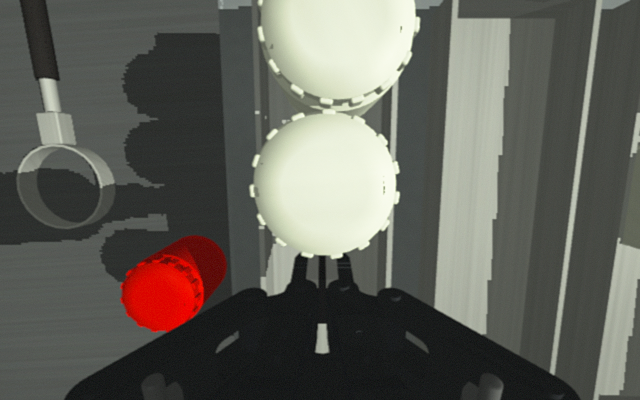

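The wrist view has the rear filter at (325,184), upright and centred, with the front one close behind it at (340,25) and partly out of frame. The lip isn't visible, so I'll retreat and lift, then measure everything in one top view.

Request:
{"method": "play_rows", "body": {
  "steps": [
    {"claw":255,"dp":[-0.004,0,-0.0006],"angular":[0,0,0]},
    {"claw":255,"dp":[-0.0099,0,-0.0016],"angular":[0,0,0]},
    {"claw":255,"dp":[-0.0148,0,-0.0023],"angular":[0,0,0]},
    {"claw":255,"dp":[-0.02,0,-0.0031],"angular":[0,0,0]},
    {"claw":255,"dp":[0.0047,0,-0.03],"angular":[0,0,0]},
    {"claw":255,"dp":[0.0062,0,-0.04],"angular":[0,0,0]},
    {"claw":255,"dp":[0.0062,0,-0.04],"angular":[0,0,0]},
    {"claw":255,"dp":[0,0.04,0],"angular":[0,0,0]}
  ]
}}

```text
clock: 8.4
tcp_pos: [0.6366, -0.0365, 0.2445]
orientation: [-0.075, 0.036, 0.997, 0.001]
wrist_force: [0.7, 0.6, 1.3]
finger_gap: -0.0002
```

Request:
{"method": "play_rows", "body": {
  "steps": [
    {"claw":0,"dp":[0,0.04,0],"angular":[0,-5,0]},
    {"claw":0,"dp":[0,0.04,0],"angular":[0,-4,0]},
    {"claw":0,"dp":[0.01,0.04,0],"angular":[0,0,0]},
    {"claw":0,"dp":[0.01,0.04,0],"angular":[0,0,0]},
    {"claw":0,"dp":[0.02,0.035,0],"angular":[0,0,0]},
    {"claw":0,"dp":[0.02,0.035,0],"angular":[0,0,0]},
    {"claw":0,"dp":[0,0,0],"angular":[0,0,0]},
    {"claw":0,"dp":[0,0,0],"angular":[0,0,0]}
  ]
}}

```text
clock: 9.07
tcp_pos: [0.5874, 0.2053, 0.2368]
orientation: [-0.002, 0.029, 1.0, -0.0]
wrist_force: [0.0, -0.2, -0.2]
finger_gap: 0.085
```

```bash
python3 f.py; ls pics
python3 - <<'E'
from h import *
print(env.get_state()["tcp_pos"],env.get_state()["orientation"])
p,d,c=grab("top"); W=pts(d,c); L=np.concatenate([lane(W),W[...,2:]],-1)
m=(L[...,2]>.12)&(L[...,2]<.136)&(np.abs(L[...,1])<.03)&(L[...,0]<-.11)&(L[...,0]>-.16)
w=L[m]; print("lip",len(w),np.round(np.percentile(w[:,0],[5,50,95]),4))
E
```

```text
top 1228 [-0.1265 -0.0315  0.1743] [-0.0032  0.0347  0.1885] [-0.0649  0.0016  0.1814]
[-0.00666174  0.27011533] [-0.69095911 -0.5457507   0.10650159] 9.1167
crop1.png
s2.png
side.png
t_63.png
t_91.png
top.png
w1.png
w2.png
[0.58830074 0.20387792 0.23663315] [-1.84981959e-03  3.06051620e-02  9.99529806e-01 -2.62339964e-04]
lip 61 [-0.1342 -0.1319 -0.1295]
```

The tops span 123.3 mm along the lane (59 + 64 = 123 when touching). The front canister's edge is about 1–2 mm from the lip, so step 1 looks met. On to the new filter.

Request:
{"method": "play_rows", "body": {
  "steps": [
    {"claw":0,"dp":[0.0235,0.0216,0],"angular":[0,0,0]},
    {"claw":0,"dp":[0.0235,0.0216,0],"angular":[0,0,0]},
    {"claw":0,"dp":[0.0235,0.0216,0],"angular":[0,0,0]},
    {"claw":0,"dp":[0.0235,0.0216,0],"angular":[0,0,0]},
    {"claw":0,"dp":[0.0235,0.0216,0],"angular":[0,0,0]},
    {"claw":0,"dp":[0.0235,0.0216,0],"angular":[0,0,0]},
    {"claw":0,"dp":[0.0235,0.0216,0],"angular":[0,0,0]},
    {"claw":0,"dp":[0,0,0],"angular":[0,0,0]}
  ]
}}

```text
clock: 9.83
tcp_pos: [0.432, 0.3662, 0.2373]
orientation: [-0.002, 0.031, 1.0, 0.001]
wrist_force: [-0.0, -0.3, -0.4]
finger_gap: 0.0854
```

Run:
```python
from h import *
s=env.get_state(); print(s["tcp_pos"],s["orientation"])
p,d,W=wristpts(); save(p,"w3.png")
m=(W[...,2]>.07)&(W[...,2]<.09)&(np.hypot(W[...,0]-.433,W[...,1]-.365)<.045)&(p.min(-1)>90)
(x,y),r=cv2.minEnclosingCircle(W[m][:,:2].astype(np.float32)); print(x,y,r,m.sum(),np.median(W[m][:,2]))
dl=RM@(np.array([x,y])-s["tcp_pos"][:2]); print("tool dx,dy",-dl[0],dl[1])
```

```text
[0.43198343 0.36616342 0.23728933] [-2.40046539e-03  3.05507488e-02  9.99530199e-01  5.21309363e-04]
0.4320695698261261 0.36737310886383057 0.03145391866564751 2181 0.07954394280541899
tool dx,dy -1.0016558637110028e-05 0.0012127092967703069
```

View pics/w3.png

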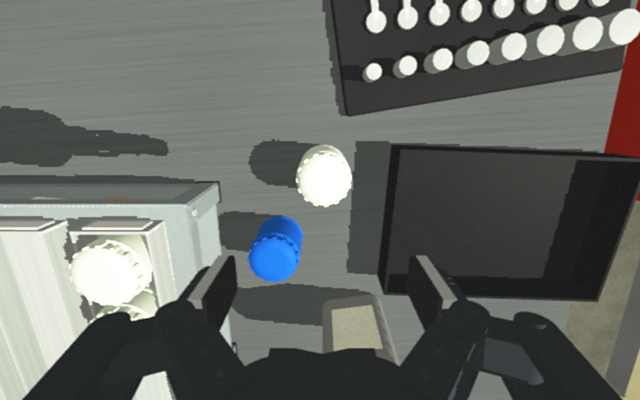

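The new white filter is at (325,176), centred under the tool to within 1.2 mm. Blue is at (275,250) and the tray rim at column 385, both clear of the fingers. Going down to grip.

Request:
{"method": "play_rows", "body": {
  "steps": [
    {"claw":0,"dp":[0,0.001,0.028],"angular":[0,0,0]},
    {"claw":0,"dp":[0,0,0.028],"angular":[0,0,0]},
    {"claw":0,"dp":[0,0,0.028],"angular":[0,0,0]},
    {"claw":0,"dp":[0,0,0.028],"angular":[0,0,0]},
    {"claw":0,"dp":[0,0,0.028],"angular":[0,0,0]},
    {"claw":0,"dp":[0,0,0.028],"angular":[0,0,0]},
    {"claw":0,"dp":[-0.0005,0,0.018],"angular":[0,0,0]},
    {"claw":0,"dp":[0,0,0.009],"angular":[0,0,0]}
  ]
}}

```text
clock: 10.55
tcp_pos: [0.4346, 0.3625, 0.0389]
orientation: [-0.003, 0.033, 0.999, -0.001]
wrist_force: [-0.6, -0.3, -0.6]
finger_gap: 0.0853
```

Request:
{"method": "play_rows", "body": {
  "force": 40,
  "steps": [
    {"claw":255,"dp":[0,0,0],"angular":[0,0,0]},
    {"claw":255,"dp":[0,0,0],"angular":[0,0,0]},
    {"claw":255,"dp":[0,0,0],"angular":[0,0,0]},
    {"claw":255,"dp":[0,0,0],"angular":[0,0,0]},
    {"claw":255,"dp":[0,0,0],"angular":[0,0,0]},
    {"claw":255,"dp":[0,0,0],"angular":[0,0,0]},
    {"claw":255,"dp":[0,0,0],"angular":[0,0,0]},
    {"claw":255,"dp":[0,0,0],"angular":[0,0,0]}
  ]
}}

```text
clock: 11.22
tcp_pos: [0.4359, 0.366, 0.0436]
orientation: [0.0, 0.032, 0.999, 0.001]
wrist_force: [1.2, -0.7, 6.3]
finger_gap: 0.0567
```

Gap 56.7 mm is less than the 64 mm body, so I'll look before lifting.

Run:
```python
from h import *
s=env.get_state(); print(s["tcp_pos"],s["finger_gap"],s["wrist_force"],s["ft_torque"])
p,d,c=grab("side"); a=p[230:390,160:340].repeat(3,0).repeat(3,1)
p2,d2,c2=grab("wrist"); b=cv2.resize(p2,(480,300)); o=np.zeros((480+300,540,3),np.uint8); o[:480]=a; o[480:,:480]=b
save(cv2.resize(o,(415,600)),"s4.png")
```

```text
[0.43590245 0.36597161 0.04362347] 0.056692573320003346 [ 1.21914075 -0.70763195  6.2587809 ] [-0.40758727 -0.27571085  0.05310035]
```

View pics/s4.png

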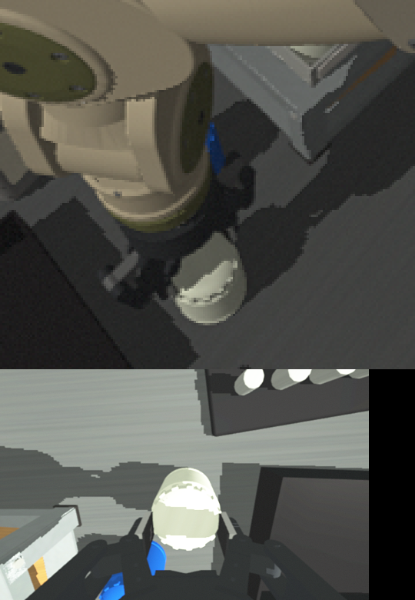

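Run:
```python
from h import *
s=env.get_state(); t=s["tcp_pos"]
p,d,W=wristpts()
m=(W[...,2]>.03)&(W[...,2]<.13)&(np.hypot(W[...,0]-t[0]+.01,W[...,1]-t[1])<.06)&(p.min(-1)>110)
w=W[m]; print(len(w)); 
for z0 in np.arange(.03,.1,.006):
    q=w[(w[:,2]>=z0)&(w[:,2]<z0+.006)]
    if len(q)>20: print(round(z0,3),len(q),"x",np.round(np.percentile(q[:,0],[1,50,99]),4),"y",np.round(np.percentile(q[:,1],[1,50,99]),4))
q=w[w[:,2]>.072]; A=np.c_[q[:,:2],np.ones(len(q))]; print("plane",np.linalg.lstsq(A,q[:,2],rcond=None)[0])
```

```text
13451
0.03 176 x [0.4    0.4024 0.4164] y [0.3418 0.3691 0.3942]
0.036 183 x [0.3999 0.4023 0.4185] y [0.3417 0.3688 0.3952]
0.042 208 x [0.3998 0.402  0.4166] y [0.3427 0.3688 0.3942]
0.048 235 x [0.3998 0.4024 0.4171] y [0.3417 0.3698 0.3944]
0.054 257 x [0.3998 0.402  0.4152] y [0.3407 0.3677 0.3933]
0.06 750 x [0.3999 0.4044 0.4258] y [0.336  0.3674 0.3964]
0.066 407 x [0.4006 0.4054 0.4253] y [0.3364 0.3691 0.3958]
0.072 2381 x [0.4011 0.4144 0.4608] y [0.3336 0.3659 0.3988]
0.078 8074 x [0.4068 0.4287 0.4549] y [0.3403 0.3663 0.3918]
0.084 146 x [0.422  0.4262 0.4275] y [0.3313 0.3665 0.4011]
0.09 169 x [0.4221 0.4258 0.4274] y [0.3242 0.3363 0.4011]
0.096 187 x [0.4221 0.4233 0.4276] y [0.3304 0.3362 0.4011]
plane [0.02764681 0.00082679 0.068411  ]
```

The filter is upright, with its centre at x≈0.432, 4 mm from the TCP. The narrow gap suggests the pads sit on the fluted, narrower top. I'll open, go 6 mm lower, centre and regrip.

Request:
{"method": "play_rows", "body": {
  "steps": [
    {"claw":0,"dp":[0,0,0],"angular":[0,0,0]},
    {"claw":0,"dp":[0,0,0],"angular":[0,0,0]},
    {"claw":0,"dp":[0,0,0],"angular":[0,0,0]},
    {"claw":0,"dp":[0,0,0],"angular":[0,0,0]},
    {"claw":0,"dp":[0,0,0],"angular":[0,0,0]},
    {"claw":0,"dp":[0.002,0.0005,0.003],"angular":[0,0,0]},
    {"claw":0,"dp":[0.002,0.0005,0.003],"angular":[0,0,0]},
    {"claw":0,"dp":[0,0,0],"angular":[0,0,0]}
  ]
}}

```text
clock: 12.03
tcp_pos: [0.4295, 0.3664, 0.0352]
orientation: [-0.002, 0.032, 0.999, -0.0]
wrist_force: [-1.1, -0.3, 0.2]
finger_gap: 0.0856
```

Request:
{"method": "play_rows", "body": {
  "force": 40,
  "steps": [
    {"claw":255,"dp":[0,0,0],"angular":[0,0,0]},
    {"claw":255,"dp":[0,0,0],"angular":[0,0,0]},
    {"claw":255,"dp":[0,0,0],"angular":[0,0,0]},
    {"claw":255,"dp":[0,0,0],"angular":[0,0,0]},
    {"claw":255,"dp":[0,0,0],"angular":[0,0,0]},
    {"claw":255,"dp":[0,0,0],"angular":[0,0,0]},
    {"claw":255,"dp":[0,0,0],"angular":[0,0,0]},
    {"claw":255,"dp":[0,0,0],"angular":[0,0,0]}
  ]
}}

```text
clock: 12.7
tcp_pos: [0.4305, 0.3669, 0.0369]
orientation: [-0.001, 0.032, 0.999, 0.0]
wrist_force: [-2.5, -1.1, 5.3]
finger_gap: 0.0604
```

Request:
{"method": "play_rows", "body": {
  "force": 60,
  "steps": [
    {"claw":255,"dp":[0,0,0],"angular":[0,0,0]},
    {"claw":255,"dp":[0,0,-0.003],"angular":[0,0,0]},
    {"claw":255,"dp":[0,0,-0.003],"angular":[0,0,0]},
    {"claw":255,"dp":[0,0,-0.004],"angular":[0,0,0]},
    {"claw":255,"dp":[0,0,-0.005],"angular":[0,0,0]},
    {"claw":255,"dp":[0,0,-0.005],"angular":[0,0,0]},
    {"claw":255,"dp":[0,0,0],"angular":[0,0,0]},
    {"claw":255,"dp":[0,0,0],"angular":[0,0,0]}
  ]
}}

```text
clock: 13.37
tcp_pos: [0.4309, 0.3668, 0.0565]
orientation: [-0.001, 0.032, 0.999, 0.0]
wrist_force: [0.4, -0.6, -2.7]
finger_gap: 0.0577
```

```bash
cat > g.py <<'E'
from h import *
s=env.get_state(); t=s["tcp_pos"]; print(t,s["finger_gap"],s["wrist_force"],s["orientation"])
p,d,W=wristpts()
D=W-t
m=(np.abs(D[...,2])<.06)&(np.hypot(D[...,0]+.005,D[...,1])<.05)&(p.min(-1)>110)
w=D[m]; w=w[(w[:,2]<.06)]
zt=np.percentile(w[w[:,0]<0][:,2],97)
q=w[np.abs(w[:,2]-zt)<.012]
for z0 in np.arange(-.045,.06,.006):
    k=w[(w[:,2]>=z0)&(w[:,2]<z0+.006)]
    if len(k)>30: print(round(z0,3),len(k),"x",np.round(np.percentile(k[:,0],[1,50,99]),4),"y",np.round(np.percentile(k[:,1],[1,50,99]),4))
E
python3 g.py
```

```text
[0.43092579 0.36683225 0.05647352] 0.05770140197529713 [ 0.41151693 -0.63815066 -2.72149353] [-1.15806953e-03  3.17326848e-02  9.99495678e-01  2.93038615e-04]
-0.039 49 x [-0.0284 -0.0262 -0.0157] y [-0.0278  0.001   0.0198]
-0.033 140 x [-0.0283 -0.0255 -0.0117] y [-0.0317 -0.0075  0.0215]
-0.027 131 x [-0.0286 -0.0265 -0.0151] y [-0.0282 -0.0029  0.0222]
-0.021 152 x [-0.0288 -0.0267 -0.0126] y [-0.0308 -0.0046  0.0227]
-0.015 173 x [-0.0291 -0.0265 -0.0125] y [-0.0305 -0.0044  0.0225]
-0.009 175 x [-0.0292 -0.0268 -0.0132] y [-0.0299 -0.003   0.023 ]
-0.003 220 x [-0.0294 -0.027  -0.014 ] y [-0.029 -0.004  0.024]
0.003 230 x [-0.0296 -0.0274 -0.0136] y [-0.029  -0.0024  0.0244]
0.009 249 x [-0.0299 -0.0272 -0.0146] y [-0.0281 -0.0026  0.0244]
0.015 290 x [-0.0302 -0.0277 -0.014 ] y [-0.0281 -0.0024  0.0248]
0.021 581 x [-0.0302 -0.0268 -0.0077] y [-0.0269  0.0038  0.0292]
0.027 671 x [-0.0295 -0.0243 -0.0064] y [-0.0344 -0.0059  0.035 ]
0.033 1522 x [-0.0294 -0.0215  0.029 ] y [-0.0343  0.0108  0.0346]
0.039 9449 x [-0.0251 -0.0027  0.0274] y [-0.0288 -0.0001  0.0267]
0.045 483 x [-0.0136  0.0009  0.019 ] y [-0.0365 -0.0141  0.0357]
0.051 184 x [-0.0138 -0.0095 -0.0053] y [-0.042   0.031   0.0375]
0.057 99 x [-0.0138 -0.0094 -0.0077] y [-0.0351  0.0311  0.0359]
```

Held: about 2.7 N of weight, and the filter stays at the same height in the hand. The gap reading shifts with grip force, so it is finger compliance. The filter tilts about 0.07 rad in the grip, which I'll watch at the set-down. Lifting and carrying over.

Request:
{"method": "play_rows", "body": {
  "steps": [
    {"claw":255,"dp":[0,0,-0.015],"angular":[0,0,0]},
    {"claw":255,"dp":[0,0,-0.03],"angular":[0,0,0]},
    {"claw":255,"dp":[0,0,-0.035],"angular":[0,0,0]},
    {"claw":255,"dp":[0,0,-0.035],"angular":[0,0,0]},
    {"claw":255,"dp":[0,0,-0.035],"angular":[0,0,0]},
    {"claw":255,"dp":[0,0,-0.03],"angular":[0,0,0]},
    {"claw":255,"dp":[0,0,-0.024],"angular":[0,0,0]},
    {"claw":255,"dp":[-0.008,-0.014,0],"angular":[0,0,0]}
  ]
}}

```text
clock: 14.08
tcp_pos: [0.4395, 0.355, 0.2659]
orientation: [0.002, 0.03, 1.0, 0.003]
wrist_force: [0.8, 0.2, -3.3]
finger_gap: 0.0581
```

Request:
{"method": "play_rows", "body": {
  "steps": [
    {"claw":255,"dp":[-0.014,-0.025,0],"angular":[0,0,0]},
    {"claw":255,"dp":[-0.017,-0.03,0],"angular":[0,0,0]},
    {"claw":255,"dp":[-0.017,-0.03,0],"angular":[0,0,0]},
    {"claw":255,"dp":[-0.017,-0.03,0],"angular":[0,0,0]},
    {"claw":255,"dp":[-0.017,-0.03,0],"angular":[0,0,0]},
    {"claw":255,"dp":[-0.017,-0.03,0],"angular":[0,0,0]},
    {"claw":255,"dp":[-0.017,-0.03,0],"angular":[0,0,0]},
    {"claw":255,"dp":[-0.017,-0.03,0],"angular":[0,0,0]}
  ]
}}

```text
clock: 14.75
tcp_pos: [0.5564, 0.1076, 0.2593]
orientation: [-0.002, 0.032, 0.999, 0.0]
wrist_force: [1.2, 0.6, -2.1]
finger_gap: 0.0579
```

Request:
{"method": "play_rows", "body": {
  "steps": [
    {"claw":255,"dp":[-0.017,-0.03,0],"angular":[0,0,0]},
    {"claw":255,"dp":[-0.017,-0.03,0],"angular":[0,0,0]},
    {"claw":255,"dp":[-0.017,-0.03,0],"angular":[0,0,0]},
    {"claw":255,"dp":[-0.017,-0.03,0],"angular":[0,0,0]},
    {"claw":255,"dp":[-0.014,-0.025,0],"angular":[0,0,0]},
    {"claw":255,"dp":[-0.009,-0.016,0],"angular":[0,0,0]},
    {"claw":255,"dp":[0,0,0],"angular":[0,0,0]},
    {"claw":255,"dp":[0,0,0],"angular":[0,0,0]}
  ]
}}

```text
clock: 15.42
tcp_pos: [0.6367, -0.0584, 0.2582]
orientation: [-0.002, 0.033, 0.999, 0.0]
wrist_force: [-0.7, 1.5, -3.4]
finger_gap: 0.058
```

```bash
python3 g.py
python3 - <<'E'
from h import *
print(lane(env.get_state()["tcp_pos"]))
p,d,c=grab("side"); save(p[40:240,240:460].repeat(3,0).repeat(3,1),"s5.png")
E
```

```text
[ 0.6366657  -0.05836501  0.25816848] 0.057988311071023556 [-0.67353507  1.48311481 -3.40954243] [-2.40661790e-03  3.28104741e-02  9.99458591e-01  4.53007212e-04]
-0.039 49 x [-0.0282 -0.0263 -0.0159] y [-0.0269  0.0018  0.0211]
-0.033 96 x [-0.0281 -0.0246 -0.013 ] y [-0.0309  0.0008  0.0213]
-0.027 42 x [-0.0283 -0.0241 -0.0141] y [-0.0296  0.0119  0.023 ]
-0.021 37 x [-0.0272 -0.0237 -0.0143] y [0.0072 0.0148 0.0236]
-0.015 42 x [-0.0272 -0.0243 -0.0157] y [0.0076 0.014  0.0234]
-0.009 49 x [-0.0275 -0.0247 -0.0158] y [0.0078 0.0143 0.0239]
-0.003 52 x [-0.028  -0.0246 -0.0147] y [0.0079 0.0152 0.0252]
0.003 59 x [-0.0281 -0.0248 -0.0154] y [0.0087 0.0155 0.0254]
0.009 69 x [-0.028  -0.025  -0.0159] y [0.0093 0.0158 0.0253]
0.015 62 x [-0.0281 -0.0246 -0.0106] y [-0.0298  0.0167  0.0257]
0.021 373 x [-0.0299 -0.0263 -0.0068] y [-0.0189  0.012   0.0294]
0.027 326 x [-0.0295 -0.0245 -0.0083] y [-0.0279 -0.0095  0.0341]
0.033 1052 x [-0.0293 -0.0227  0.0315] y [-0.0247  0.0138  0.0279]
0.039 9251 x [-0.0251 -0.0024  0.0273] y [-0.0268 -0.0002  0.0252]
0.045 260 x [-0.0113  0.0072  0.0199] y [-0.0217 -0.0135  0.0015]
[0.05768032 0.01247478]
```

View pics/s5.png

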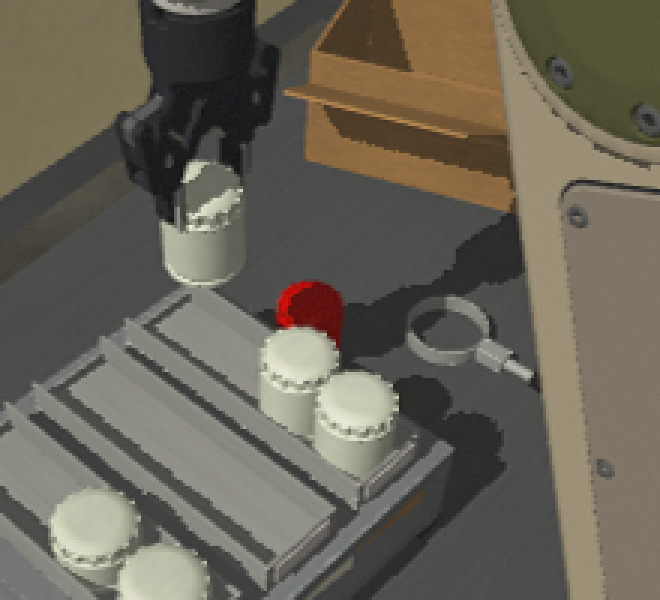

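The filter is held above the lane at crop (205,220), and both old ones stand at the front at (300,370) and (357,420). It leans slightly sideways, so I'll measure the lean from the top plane, using the same fit that gave (0.028, 0.001) when it stood upright on the bench.

Run:
```python
from h import *
t=env.get_state()["tcp_pos"]
p,d,W=wristpts(); D=W-t
print("patch median z", [round(float(np.nanmedian(D[...,2][(np.abs(D[...,1]-y)<.003)&(np.abs(D[...,0]+.005)<.012)&(np.abs(D[...,2]-.041)<.012)&(p.min(-1)>100)])),4) for y in (-.02,-.01,0,.01,.02)])
m=(np.hypot(D[...,0],D[...,1])<.022)&(np.abs(D[...,2]-.041)<.008)&(p.min(-1)>100)
q=D[m]; print(len(q),np.linalg.lstsq(np.c_[q[:,:2],np.ones(len(q))],q[:,2],rcond=None)[0])
# filter body axis: silhouette columns below flutes
m=((D[...,2]>-.045)&(D[...,2]<.045)&(np.hypot(D[...,0],D[...,1])<.045)&(p.min(-1)>60)).astype(np.uint8)
v,u=np.nonzero(m)
for r in range(v.min(),v.max(),8): 
    k=u[v==r]; print(r,k.min(),k.max(),(k.min()+k.max())/2)
```

```text
patch median z [0.0439, 0.044, 0.0434, 0.0427, 0.0415]
6228 [ 0.03738855 -0.06233989  0.0434347 ]
183 317 317 317.0
191 292 343 317.5
199 283 351 317.0
207 277 357 317.0
215 274 362 318.0
223 272 367 319.5
231 269 372 320.5
239 267 377 322.0
247 251 392 321.5
255 247 396 321.5
263 244 395 319.5
271 263 382 322.5
279 260 381 320.5
287 265 381 323.0
295 266 380 323.0
303 267 375 321.0
311 277 371 324.0
319 281 358 319.5
327 301 340 320.5
```

Request:
{"method": "play_rows", "body": {
  "steps": [
    {"claw":255,"dp":[0,-0.0095,0],"angular":[-3.5,0,0]},
    {"claw":255,"dp":[0,0,0],"angular":[0,0,0]},
    {"claw":255,"dp":[0,-0.0012,0.0195],"angular":[0,0,0]},
    {"claw":255,"dp":[0,-0.0012,0.0195],"angular":[0,0,0]},
    {"claw":255,"dp":[0,-0.0012,0.0195],"angular":[0,0,0]},
    {"claw":255,"dp":[0,-0.0012,0.0195],"angular":[0,0,0]},
    {"claw":255,"dp":[0,0,0],"angular":[0,0,0]},
    {"claw":255,"dp":[0,0,0],"angular":[0,0,0]}
  ]
}}

```text
clock: 16.23
tcp_pos: [0.6347, -0.0654, 0.1806]
orientation: [-0.002, 0.031, 0.999, 0.031]
wrist_force: [0.0, -0.1, -1.9]
finger_gap: 0.0581
```

Run:
```python
from h import *
s=env.get_state();t=s["tcp_pos"]; print(t,lane(t),s["orientation"],s["wrist_force"])
p,d,W=wristpts(); D=W-t; save(p,"w6.png")
m=(np.hypot(D[...,0],D[...,1])<.022)&(np.abs(D[...,2]-.041)<.008)&(p.min(-1)>100)
q=D[m]; print(len(q),np.linalg.lstsq(np.c_[q[:,:2],np.ones(len(q))],q[:,2],rcond=None)[0])
m=(np.hypot(D[...,0],D[...,1])<.036)&(np.abs(D[...,2]-.041)<.005)&(p.min(-1)>100); q=D[m]
print("top centre lane",lane((np.percentile(q,1,axis=0)+np.percentile(q,99,axis=0))[:2]/2+t[:2]))
# body near foot
m=(np.hypot(D[...,0],D[...,1])<.045)&(np.abs(D[...,2]+.025)<.012)&(p.min(-1)>90)
q=lane(W[m]); print("foot band lane",len(q),np.percentile(q,[1,99],axis=0))
```

```text
[ 0.63474983 -0.06544099  0.1806392 ] [0.05660637 0.00424442] [-0.00185432  0.03119208  0.99903801  0.030768  ] [ 0.01760401 -0.11277697 -1.85298056]
6192 [ 0.03936894 -0.01163486  0.04335464]
top centre lane [0.05691053 0.00204238]
foot band lane 541 [[ 0.02801702 -0.02563161]
 [ 0.04547547  0.02667808]]
```

View pics/w6.png

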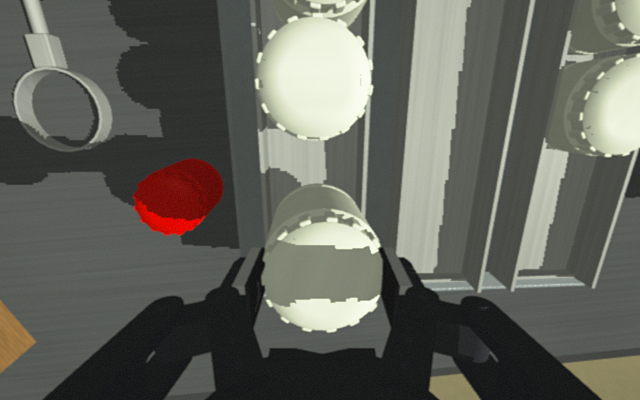

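Now nearly upright (0.01 rad) and centred to about 1 mm: foot band y −25.6 to +26.7 mm, x≈+60 mm. The rear filter at (315,78) is well clear. Lowering slowly.

Request:
{"method": "play_rows", "body": {
  "steps": [
    {"claw":255,"dp":[0,-0.0013,0.005],"angular":[0,0,0]},
    {"claw":255,"dp":[0,-0.0003,0.005],"angular":[0,0,0]},
    {"claw":255,"dp":[0,-0.0003,0.005],"angular":[0,0,0]},
    {"claw":255,"dp":[0,-0.0003,0.005],"angular":[0,0,0]},
    {"claw":255,"dp":[0,-0.0003,0.005],"angular":[0,0,0]},
    {"claw":255,"dp":[0,-0.0003,0.005],"angular":[0,0,0]},
    {"claw":255,"dp":[0,-0.0001,0.002],"angular":[0,0,0]},
    {"claw":255,"dp":[0,0,0],"angular":[0,0,0]}
  ]
}}

```text
clock: 16.95
tcp_pos: [0.6353, -0.0676, 0.1481]
orientation: [-0.001, 0.032, 0.999, 0.031]
wrist_force: [-1.1, -0.5, -2.8]
finger_gap: 0.0575
```

Request:
{"method": "play_rows", "body": {
  "steps": [
    {"claw":255,"dp":[0,-0.0001,0.001],"angular":[0,0,0]},
    {"claw":255,"dp":[0,0,0.001],"angular":[0,0,0]},
    {"claw":255,"dp":[0,-0.0001,0.001],"angular":[0,0,0]},
    {"claw":255,"dp":[0,0,0.001],"angular":[0,0,0]},
    {"claw":255,"dp":[0,0,0],"angular":[0,0,0]},
    {"claw":255,"dp":[0,0,0],"angular":[0,0,0]},
    {"claw":255,"dp":[0,0,0],"angular":[0,0,0]},
    {"claw":255,"dp":[0,0,0],"angular":[0,0,0]}
  ]
}}

```text
clock: 17.62
tcp_pos: [0.6358, -0.0676, 0.1452]
orientation: [-0.0, 0.032, 0.999, 0.031]
wrist_force: [0.3, 0.3, -3.1]
finger_gap: 0.0581
```

Request:
{"method": "play_rows", "body": {
  "steps": [
    {"claw":255,"dp":[0,-0.0001,0.001],"angular":[0,0,0]},
    {"claw":255,"dp":[0,0,0.001],"angular":[0,0,0]},
    {"claw":255,"dp":[0,-0.0001,0.001],"angular":[0,0,0]},
    {"claw":255,"dp":[0,0,0.001],"angular":[0,0,0]},
    {"claw":255,"dp":[0,0,0.001],"angular":[0,0,0]},
    {"claw":255,"dp":[0,0,0],"angular":[0,0,0]},
    {"claw":255,"dp":[0,0,0],"angular":[0,0,0]},
    {"claw":255,"dp":[0,0,0],"angular":[0,0,0]}
  ]
}}

```text
clock: 18.28
tcp_pos: [0.6361, -0.0675, 0.1406]
orientation: [-0.0, 0.032, 0.999, 0.031]
wrist_force: [0.1, 0.7, 0.9]
finger_gap: 0.0583
```

Contact: the weight has come off. Press 0.5 mm more, then open.

Request:
{"method": "play_rows", "body": {
  "force": 20,
  "steps": [
    {"claw":255,"dp":[0,0,0.0005],"angular":[0,0,0]},
    {"claw":255,"dp":[0,0,0],"angular":[0,0,0]},
    {"claw":0,"dp":[0,0,0],"angular":[0,0,0]},
    {"claw":0,"dp":[0,0,0],"angular":[0,0,0]},
    {"claw":0,"dp":[0,0,0],"angular":[0,0,0]},
    {"claw":0,"dp":[0,0,0],"angular":[0,0,0]},
    {"claw":0,"dp":[0,0,0],"angular":[0,0,0]},
    {"claw":0,"dp":[0,0,0],"angular":[0,0,0]}
  ]
}}

```text
clock: 18.95
tcp_pos: [0.6357, -0.0675, 0.1395]
orientation: [-0.001, 0.032, 0.999, 0.031]
wrist_force: [-0.1, 0.1, 0.6]
finger_gap: 0.0853
```

Request:
{"method": "play_rows", "body": {
  "steps": [
    {"claw":0,"dp":[0,0.0003,-0.005],"angular":[0,0,0]},
    {"claw":0,"dp":[0,0.0006,-0.01],"angular":[0,0,0]},
    {"claw":0,"dp":[0,0.0009,-0.015],"angular":[0,0,0]},
    {"claw":0,"dp":[0,0.0015,-0.025],"angular":[0,0,0]},
    {"claw":0,"dp":[0,0.0018,-0.03],"angular":[0,0,0]},
    {"claw":0,"dp":[0,0.0018,-0.03],"angular":[3.5,0,0]},
    {"claw":0,"dp":[0,0.03,0],"angular":[0,0,0]},
    {"claw":0,"dp":[0,0.04,0],"angular":[0,0,0]}
  ]
}}

```text
clock: 19.62
tcp_pos: [0.6423, 0.0005, 0.259]
orientation: [0.002, 0.034, 0.999, -0.001]
wrist_force: [1.0, 1.0, -0.2]
finger_gap: 0.0856
```

Request:
{"method": "play_rows", "body": {
  "steps": [
    {"claw":0,"dp":[0,0.04,0],"angular":[0,0,0]},
    {"claw":0,"dp":[0,0.04,0],"angular":[0,0,0]},
    {"claw":0,"dp":[0.01,0.04,0],"angular":[0,0,0]},
    {"claw":0,"dp":[0.02,0.035,0],"angular":[0,0,0]},
    {"claw":0,"dp":[0.02,0.03,0],"angular":[0,0,0]},
    {"claw":0,"dp":[0.02,0.02,0],"angular":[0,0,0]},
    {"claw":0,"dp":[0,0,0],"angular":[0,0,0]},
    {"claw":0,"dp":[0,0,0],"angular":[0,0,0]}
  ]
}}

```text
clock: 20.28
tcp_pos: [0.583, 0.2128, 0.2566]
orientation: [-0.001, 0.03, 1.0, 0.0]
wrist_force: [0.1, 0.4, 0.4]
finger_gap: 0.0855
```

```bash
python3 f.py
python3 - <<'E'
from h import *
p,d,c=grab("side"); p2,_,_=grab("top")
o=np.hstack([cv2.resize(p[60:260,200:420],(396,360)),cv2.resize(p2[110:270,220:420],(396,360))]); save(o,"end.png")
E
```

```text
top 589 [ 0.032  -0.0322  0.174 ] [0.0931 0.0294 0.1875] [ 0.0625 -0.0014  0.1808]
top 1228 [-0.1267 -0.0319  0.1745] [-0.0031  0.0347  0.1874] [-0.0649  0.0014  0.1809]
[-0.01166404  0.27761358] [0.36538849 0.46099214 0.7176814 ] 20.3333
```

View pics/end.png

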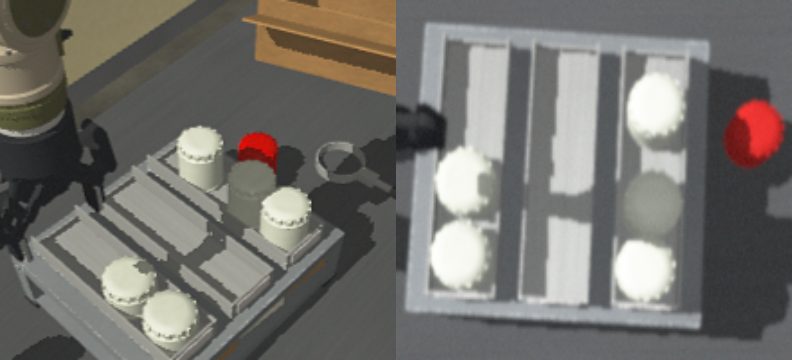

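All three tall filters are upright in the right lane: the old pair at the front lip (right panel (645,270) and (652,203), the second in shadow) and the new one behind at (657,105). The arm is clear, so I'm handing in.

```bash
python3 -c "
from workcell import env
print(env.hand_in())"
```

```text
the job is handed in; nothing more can be done
None
```

The lane is restocked and handed in at about 20 s of the 54 s allowed; no verdict was reported. I pushed both old tall filters forward with shut fingers low behind the rear one. I then gripped the new filter, levelled it above the lane, lowered it until its weight came off, and released it.

Last checks, from the top camera in the lane frame:

| Filter | x (mm) | Check |
|---|---|---|
| Old front | about −97 | within about 2 mm of the front lip |
| Old rear | about −33 | touching the front one (tops span 123.6 mm, 123 expected) |
| New | +62 | y about −1 mm, top at the height expected for standing on the floor |

In the last pictures all three look upright, the squat filters and the wrench look unmoved, and the gripper touches nothing.

Some checks disagreed or were not made:
- **Lip contact:** no clear rise in force showed when the front filter reached the lip, so that position rests on the camera.
- **Side camera:** it read the old filters about 4–6 mm further forward than the top camera did, which I put down to calibration.
- **Grip:** the gap read 57–60 mm on the 64 mm filter. I regripped once lower down. The new filter still leaned about 0.06 rad in the jaws, so I levelled it before setting it down.
- **Oil bottle:** it was outside the last pictures, so I did not check it again; the arm was not planned near it.

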